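# Open the lidded wooden chest on the craft table

## Task

Open the small wooden chest for the day's work: with a fingertip push the pin of the wooden turn-button on its left side away from the robot until the button has made about a quarter turn and lies clear beside the lid, then push the lid up by the tall lip at its front and over its balance point, so that it falls back fully open against its hinge stops and stays there by itself. Only push gently with the fingers: pinch and lift nothing, leave the jar, house and tower standing where they are, and withdraw.

Things in the scene. Friction and masses are not known exactly. Their poses are not given: they have to be found in the camera images.
- chest: Fixed wooden chest, 70 (x) x 130 (y) mm, 74.5 mm high when shut: base 36 mm, deep lid 38 mm. Origin: centre of its underside; +x to its back (hinge side), +y to its left seen from the robot. Hinge line along y at x 35, z 36.5 mm. A block on the left side (x -16..16, y 64..100, to z 76 mm) carries the turn-button. Stop hinges at the back hold the opened lid. Key fobs inside, fixed.
- lid (a joint): Lid angle about the hinge, rad: 0 shut, grows as the front rises, 1.65 fully open against the hinge stops. No spring, hardly any friction: balances near 1.0, falls shut below about 0.9, falls open by itself beyond about 1.1. Lid 70 x 130 x 38 mm, open below, walls 7 mm, 0.08 to 0.16 kg. With the turn-button across it, it rises only about 0.05 to 0.1 rad.
- lid_lip (a point): Middle of the free edge of the lid's finger lip, 56 mm wide, 6 mm thick, at the middle of the top front edge, flaring forward and up at 60 degrees; moves with the lid. Shut: x -55.5, y 0, z 109.5 mm in the chest frame (90.5 mm before and 73 mm above the hinge line). Push it back and up along the arc about the hinge (1 to 5 N), best with the finger leaning under it.
- catch (a joint): Angle of the wooden turn-button about its upright pivot, rad: 0 = bar straight across the lid; grows as its pin is pushed toward the chest's back; 1.57 = bar along the chest's side, pointing back; stop at 1.75. Starts at 0 to 0.3, clears the lid from about 1.3. Stays where it is left (light friction, under 2 N at the pin).
- catch_pin (a point): Point on the axis of the turn-button's upright pin, z 102.5 mm. Pin 9 mm thick with a 15 mm knob, z 87 to 119.5 mm. Pivot at x 0, y 85 mm in the chest frame; at angle a the pin is at x = 36 sin a, y = 85 - 36 cos a (mm). The bar under it is 16 mm wide, z 76.5 to 87.5 mm, its end 48 mm from the pivot.
- jar: Turned wooden jar, 47 mm wide, 73 mm high, loose; origin at the centre of its underside. Bystander to the left of the chest; leave alone.
- house: Oiled wooden model house, 58 x 56 x 125 mm, loose; origin at the centre of its underside. Bystander farther to the left, past the jar; leave alone.
- tower: Oiled wooden round model tower, 47 mm wide, 128 mm high, loose; origin at the centre of its underside. Bystander to the right of the chest; leave alone.

How it is judged:
On the way, in this order (a step that is already met when the one before it is completed fails the run):
1. the turn-button is turned clear while the lid is still shut (value of joint catch above 1.3 rad and value of joint lid below 0.1 rad), for 0.1 s.
2. the lid is pushed over its balance point (value of joint lid above 1.3 rad), for 0.1 s.
At the end, for the whole second after the job is handed in: The lid rests fully open by itself (above 1.52 of 1.65 rad, at rest), the turn-button is clear of the lid (above 1.3 rad), and the jar, house and tower stand upright within 15 mm of where they were (value of joint lid above 1.52 rad and velocity of joint lid between -0.1 and 0.1 rad/s and value of joint catch above 1.3 rad and distance of each of jar, house, tower from where it was at the start of the episode below 0.015 m and angle between each of jar, house, tower's own z axis and vertical below 0.15 rad); the robot touches nothing.
It fails at once if the jar, house or tower is moved by more than 20 mm, lifted or tipped (distance of any of jar, house, tower from where it was at the start of the episode above 0.02 m or angle between any of jar, house, tower's own z axis and vertical above 0.3 rad).
It fails at once if the lid or the turn-button is pinched or pushed with more than 35 N (contact force between the fingers and lid above 35 N or contact force between the fingers and catch above 35 N).
It also fails if it takes over 54 s, if anything falls off the work surface, if the arm or the gripper's body presses on something with over 40 N, if the wrist force passes 120 N, or if a joint passes its speed limit or range.

## Robot

A 6-joint arm with a two-finger parallel gripper is mounted at the origin on a cart in front of the work surface, level with it; the furniture and walls round the work are solid. World frame = base frame: x ahead of the robot, y to its left, z up, the work surface at z = 0. Lengths are in m, angles in rad, forces in N, time in s.
With the tool pointing down it reaches from about 0.35 to 0.925 m from the base axis. Payload 6.4 kg.
Tool frame: the origin (TCP) lies at the centre of the arm's flange, where the gripper is bolted on; the fingertips stand 173 mm ahead of it and the grasp point (between the pads) lies 155 mm ahead of it; z points along the fingers, x is the direction in which the jaws open and shut, and the axes are right-handed (so a half turn about z gives the same grasp; the last joint's range is limited). The gripper opens to 85 mm and grips with 20 to 120 N. Pads are 22 mm wide; open, the fingers measure 114 mm over their backs; the gripper's body (76 mm by 85 mm) begins 54 mm behind the grasp point. The pads swing forward as they close: fully open they stand 13 mm farther back than shut.
Start: joints at [-1.422, 0.245, 1.558, -0, 1.339, -0.174], TCP at [0.206, -0.616, 0.405] pointing down, gripper open.
Joint ranges: [-3.13, 3.13], [-1.02, 2.26], [0.13, 2.54], [-0.95, 4.09], [0.21, 2.88], [-2.74, 2.74]. Speed limits (rad/s): [2.57, 2.57, 3.14, 3.14, 3.14, 3.14].

## Interface

Orientations are given as a unit quaternion [x, y, z, w].
In Python, from cell import env gives the robot as it stands.
- The arm moves only by the shell command python3 -m jog 'ROWS'. ROWS is JSON, a list that holds one entry, the list of rows, each a list of 7 numbers: the turn, a rotation vector about the tool's x, y, z in units of 6 degrees (1.0 is 6 degrees), then the shift along the tool's x, y, z in units of 40 mm (1.0 is 40 mm), then the closure, from 0 (fully open) to 1 (shut). In form: [[[rx, ry, rz, dx, dy, dz, claw], ...]]. A call has 1 to 20 rows; each row shifts and turns the commanded pose from where the row before left it, along the tool's axes as they then stand; what a row does not reach is not made up. A row lasts 1/8 s, in which the tool goes at most 62.5 mm and 10.7 degrees, less where a joint would pass 70% of its speed; a pose out of reach is approached as far as the arm can. A call is refused whole if a number of a shift passes 1 or a number of a turn 1, either way. A call with a gripper value outside its range is refused whole. The fingers move at their own pace and stop on an object; the grip force is fixed at half the most. Time passes only in rows, so rows that do not move let the fingers close. It gives the time, the measured TCP pose, the force and the opening at its end, in the units of the state.
- env.get_obs(): the state, without advancing time (a new reading comes with each control period).
- env.read_camera(name): name is "scene" or "top"; returns a dict with "img" (420x560x3 uint8, red, green, blue), "camera_matrix" (3x3 intrinsics, pixels), "pose" (4x4, takes a point from camera to world coordinates). Camera axes: x right, y down, z forward; pixel columns grow to the right and rows downward; lengths in m; the calibration is good to about 2 mm. A picture is of the moment at which its call begins. There is no depth.
- env.hand_in(): hands the job in, once; it reports no verdict.
The state is a dict: "time_s": time; "joint_positions": joint angles; "joint_velocities": joint speeds; "joint_efforts": joint torques, N m; "tcp_pos": TCP position; "tool_rot": TCP orientation; "contact_force": force on the tool from outside, world axes, zero at the start; "torque": the same for the moment, N m; "finger_gap": opening from 0.0 (shut) to 1.0 (fully open).
Only numpy, scipy, OpenCV 4.12 (cv2) and the standard library are available. Lean on these libraries where they do the work, as an engineer would, in place of code of your own. Each camera call takes 0.05 s, during which the arm holds its last target.

## Working session

There is one attempt and no reset: what is moved stays moved. The work goes in short steps, Python scripts to look and compute and a shell command to move; the robot and the scene stay as the last step left them, time stands still between calls to the robot, and variables do not carry over. Pictures are saved under pics/ and viewed, and the job is handed in when it is done.

```bash
mkdir -p pics; ls; python3 - <<'E'
from cell import env
import cv2,numpy as np
o=env.get_obs();print({k:np.round(v,3).tolist() for k,v in o.items()})
for n in("scene","top"):
    r=env.read_camera(n);cv2.imwrite(f"pics/{n}0.png",r["img"][:,:,::-1]);print(n,r["camera_matrix"].round(1).tolist(),r["pose"].round(3).tolist())
E
```

```text
pics
{'time_s': 0.0, 'joint_positions': [-1.422, 0.246, 1.559, -0.0, 1.339, -0.174], 'joint_velocities': [0.001, -0.0, -0.001, 0.0, -0.0, 0.002], 'joint_efforts': [0.0, -42.951, -32.613, -0.0, 0.005, -0.0], 'tcp_pos': [0.206, -0.616, 0.404], 'tool_rot': [0.812, -0.584, -0.001, -0.001], 'contact_force': [-0.368, 0.267, 0.038], 'torque': [0.034, 0.041, 0.021], 'finger_gap': 0.996}
scene [[530.1, 0.0, 288.6], [0.0, 530.1, 213.8], [0.0, 0.0, 1.0]] [[-0.75, -0.349, 0.562, -0.067], [-0.661, 0.366, -0.655, 0.827], [0.023, -0.863, -0.505, 0.621], [0.0, 0.0, 0.0, 1.0]]
top [[463.5, 0.0, 272.7], [0.0, 463.5, 213.7], [0.0, 0.0, 1.0]] [[0.021, -0.99, 0.138, 0.33], [-1.0, -0.018, 0.021, 0.145], [-0.018, -0.138, -0.99, 1.154], [0.0, 0.0, 0.0, 1.0]]
```

View pics/scene0.png

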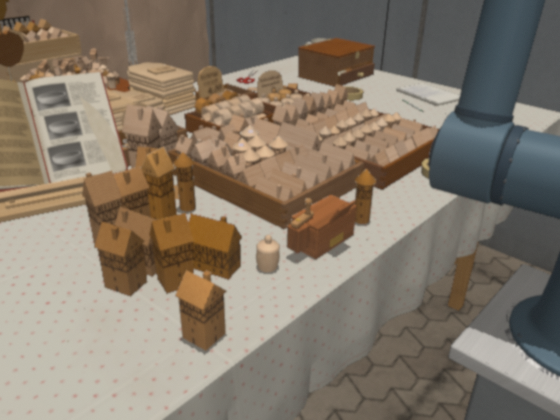

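View pics/top0.png

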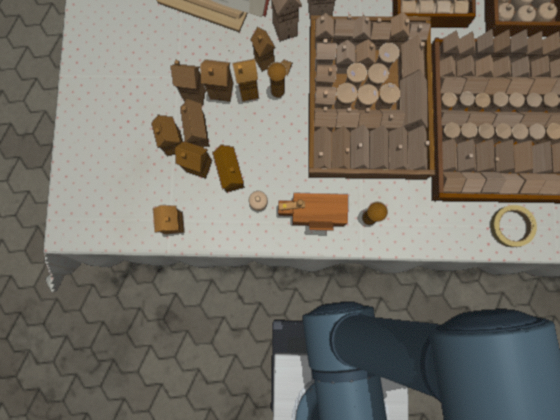

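The chest is at about (320,210) in the top view and (320,228) in the scene view. The jar, house and tower are visible around it. I'll zoom in.

```bash
python3 - <<'E'
import cv2
a=cv2.imread("pics/scene0.png")[160:290,220:390];b=cv2.imread("pics/top0.png")[175:245,235:395]
cv2.imwrite("pics/s0z.png",cv2.resize(a,None,fx=4.5,fy=4.5,interpolation=2));cv2.imwrite("pics/t0z.png",cv2.resize(b,None,fx=5,fy=5,interpolation=2))
E
```

```text
(no output)
```

View pics/s0z.png

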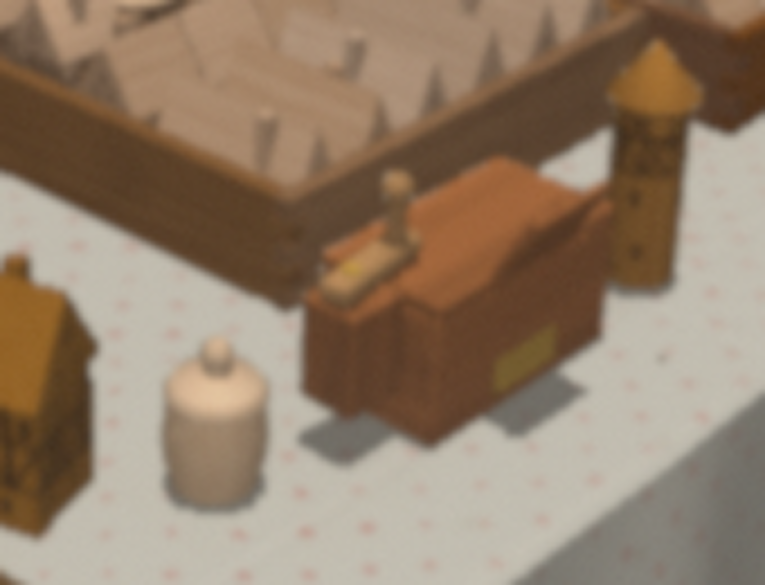

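View pics/t0z.png

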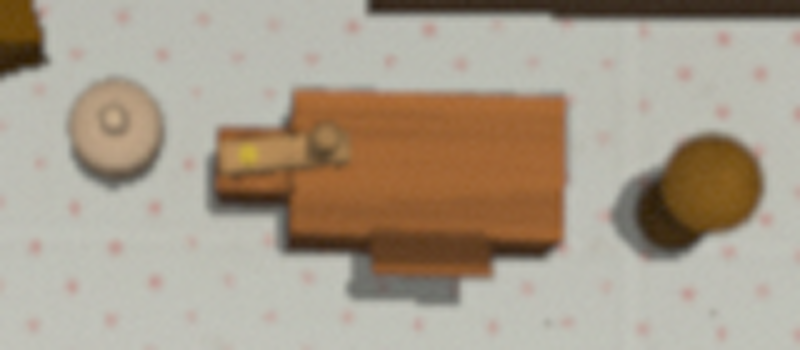

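```bash
cat > h.py <<'E'
import numpy as np
from scipy.spatial.transform import Rotation as R
def proj(r,p):
    T=np.linalg.inv(r["pose"]);c=(T[:3,:3]@np.atleast_2d(p).T).T+T[:3,3];u=c@np.array(r["camera_matrix"]).T
    return u[:,:2]/u[:,2:]
def ray(r,uv):
    d=np.linalg.inv(r["camera_matrix"])@[uv[0],uv[1],1];P=r["pose"];return P[:3,3],P[:3,:3]@d
def tri(r1,a,r2,b):
    o1,d1=ray(r1,a);o2,d2=ray(r2,b)
    s=np.linalg.lstsq(np.c_[d1,-d2],o2-o1,rcond=None)[0];p,q=o1+s[0]*d1,o2+s[1]*d2
    return (p+q)/2,np.linalg.norm(p-q)
E
python3 - <<'E'
from h import *; from cell import env; from scipy.optimize import least_squares
S=env.read_camera("scene");T=env.read_camera("top")
t=lambda u,v:np.array([u/5+235,v/5+175]); s=lambda u,v:np.array([u/4.5+220,v/4.5+160])
top=[((35,65,74.5),t(293,90)),((35,-65,74.5),t(567,95)),((-35,65,74.5),t(288,238)),((-35,-65,74.5),t(562,240)),((0,85,87.5),t(248,154)),((-55.5,28,109.5),t(372,275)),((-55.5,-28,109.5),t(491,276))]
sc=[((0,85,87.5),s(352,269)),((-35,65,74.5),s(437,308)),((-35,65,0),s(430,443)),((35,-65,74.5),s(502,157)),((-35,-65,0),s(602,340)),((-16,100,0),s(350,415)),((16,100,0),s(305,388))]
def W(p,L):
    c,n=np.cos(p[3]),np.sin(p[3]);L=np.array(L)/1e3;return np.c_[c*L[:,0]-n*L[:,1]+p[0],n*L[:,0]+c*L[:,1]+p[1],L[:,2]+p[2]]
def f(p):return np.r_[(proj(T,W(p,[a for a,_ in top]))-[b for _,b in top]).ravel(),(proj(S,W(p,[a for a,_ in sc]))-[b for _,b in sc]).ravel()]
r=least_squares(f,[.45,.05,0,0],loss="soft_l1");print(r.x,f(r.x).reshape(-1,2).round(1).tolist())
p=r.x
for n,a,b in[("knob",t(326,138),s(398,183)),("pivot",t(248,154),s(352,269)),("lipR",t(491,276),s(610,195)),("jarknob",t(115,118),s(217,352)),("towertip",t(713,180),s(657,45))]:
    print(n,*tri(T,a,S,b))
for a in(0,.1,.2,.3):print(a,W(p,[(36*np.sin(a),85-36*np.cos(a),112)]),proj(T,W(p,[(36*np.sin(a),85-36*np.cos(a),117)]))*5-[1175,875],proj(S,W(p,[(36*np.sin(a),85-36*np.cos(a),112)]))*4.5-[990,720])
print(W(p,[(-55.5,0,109.5),(35,0,36.5)]))
# house: ground
E
```

```text
[ 0.4955434   0.05543343  0.0013348  -0.01842544] [[-0.2, -0.7], [0.2, 0.2], [-0.2, -0.9], [0.7, 0.7], [-0.2, -0.0], [-0.6, -0.6], [0.5, 0.1], [-0.1, -0.3], [1.0, -0.5], [0.6, 0.8], [-0.1, -1.2], [0.6, -1.0], [-0.1, 10.4], [-1.8, 10.0]]
knob [0.50113519 0.10503606 0.11510274] 0.0006163743032943666
pivot [0.49715296 0.13997823 0.08795262] 4.335968709506857e-05
lipR [0.44069217 0.02847016 0.10160502] 0.00021982165306379294
jarknob [0.51709189 0.20371559 0.06606757] 0.0005993124570952077
towertip [ 0.48284687 -0.06678309  0.12911395] 0.0004328923522060062
0 [[0.49644619 0.10442511 0.1133348 ]] [[327.13803882 146.53239562]] [[407.64971885 189.74546392]]
0.1 [[0.5000429  0.10453871 0.1133348 ]] [[326.98494322 138.6755511 ]] [[401.15711117 187.08173466]]
0.2 [[0.5036103  0.10501082 0.1133348 ]] [[326.03821505 130.87635361]] [[394.22090969 184.73499529]]
0.3 [[0.50711274 0.10583671 0.1133348 ]] [[324.30844456 123.2126142 ]] [[386.90726309 182.72537577]]
[[0.44005282 0.05645598 0.1108348 ]
 [0.53053746 0.05478857 0.0378348 ]]
```

```bash
cat >> h.py <<'E'
import sys
def need(tgt,yawY=None):
    from cell import env
    o=env.get_obs();M=R.from_quat(o["tool_rot"]).as_matrix()
    print("t",round(o["time_s"],2),"tcp",np.round(o["tcp_pos"],4),"F",np.round(o["contact_force"],1),"gap",round(float(o["finger_gap"]),2),"q",np.round(o["joint_positions"],2))
    print("Z",M[:,2].round(3),"yawY deg",np.degrees(np.arctan2(M[1,1],M[0,1])).round(1),"shift units",(M.T@(np.array(tgt)-o["tcp_pos"])/.04).round(2))
E
python3 -m jog '[[[0,0,-0.9,0,0,0,1],[0,0,-0.9,0,0,0,1],[0,0,-0.9,0,0,0,1],[0,0,-0.9,0,0,0,1],[0,0,-0.9,0,0,0,1],[0,0,0,0,0,0,1]]]'
python3 -c "
from h import *
need([.484,.0846,.405])"
```

```text
time_s: 0.95
tcp_pos: [0.2062, -0.6164, 0.4044]
tool_rot: [0.925, -0.379, -0.0, -0.0]
contact_force: [-0.3, 0.5, 0.2]
finger_gap: -0.002
t 0.95 tcp [ 0.2062 -0.6164  0.4044] F [-0.3  0.5  0.2] gap -0.0 q [-1.42  0.25  1.56  0.    1.34 -0.64]
Z [-0.     0.001 -1.   ] yawY deg -134.6 shift units [-7.350e+00 -1.736e+01 -1.000e-02]
```

```bash
python3 -m jog '[[[0,0,0,-0.36,-0.86,0,1],[0,0,0,-0.37,-0.87,0,1],[0,0,0,-0.37,-0.87,0,1],[0,0,0,-0.37,-0.87,0,1],[0,0,0,-0.37,-0.87,0,1],[0,0,0,-0.37,-0.87,0,1],[0,0,0,-0.37,-0.87,0,1],[0,0,0,-0.37,-0.87,0,1],[0,0,0,-0.37,-0.87,0,1],[0,0,0,-0.37,-0.87,0,1],[0,0,0,-0.37,-0.87,0,1],[0,0,0,-0.37,-0.87,0,1],[0,0,0,-0.37,-0.87,0,1],[0,0,0,-0.37,-0.87,0,1],[0,0,0,-0.37,-0.87,0,1],[0,0,0,-0.37,-0.87,0,1],[0,0,0,-0.37,-0.87,0,1],[0,0,0,-0.37,-0.87,0,1],[0,0,0,-0.37,-0.87,0,1],[0,0,0,-0.36,-0.87,0,1]]]'
python3 - <<'E'
from h import *; from cell import env; import cv2
need([.484,.0846,.405])
o=env.get_obs();M=R.from_quat(o["tool_rot"]).as_matrix();tip=o["tcp_pos"]+.173*M[:,2]
for n in("scene","top"):
    r=env.read_camera(n);u=proj(r,tip)[0];print(n,u)
    i=r["img"][:,:,::-1].copy();cv2.circle(i,(int(u[0]),int(u[1])),2,(0,255,0),-1)
    cv2.imwrite(f"pics/{n}1.png",cv2.resize(i,None,fx=1.4,fy=1.4))
E
```

```text
time_s: 3.45
tcp_pos: [0.4835, 0.0879, 0.4048]
tool_rot: [0.925, -0.379, 0.0, -0.0]
contact_force: [0.5, -0.9, -0.2]
finger_gap: -0.002
t 3.45 tcp [0.4835 0.0879 0.4048] F [ 0.5 -0.9 -0.2] gap -0.0 q [-0.05 -0.14  1.95 -0.    1.32  0.73]
Z [ 0. -0. -1.] yawY deg -134.6 shift units [ 0.07  0.05 -0.01]
scene [324.34149084 145.97146584]
top [310.88416993 201.84208137]
```

View pics/scene1.png

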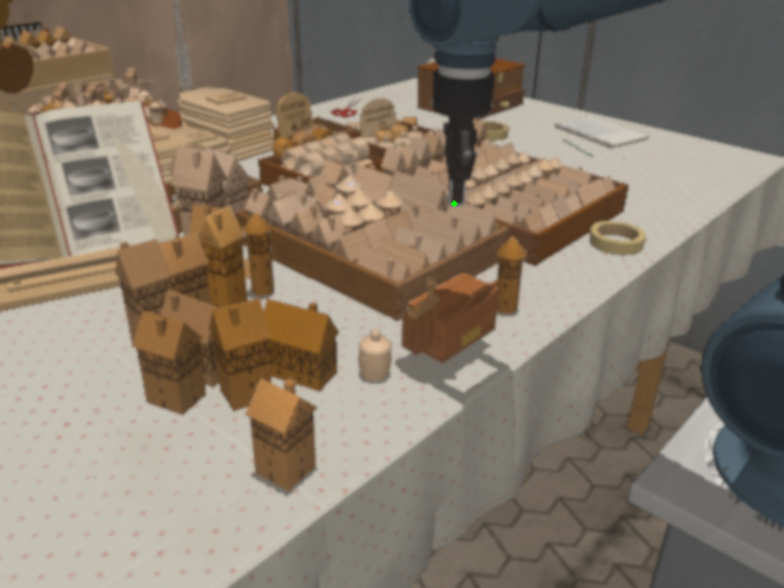

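View pics/top1.png

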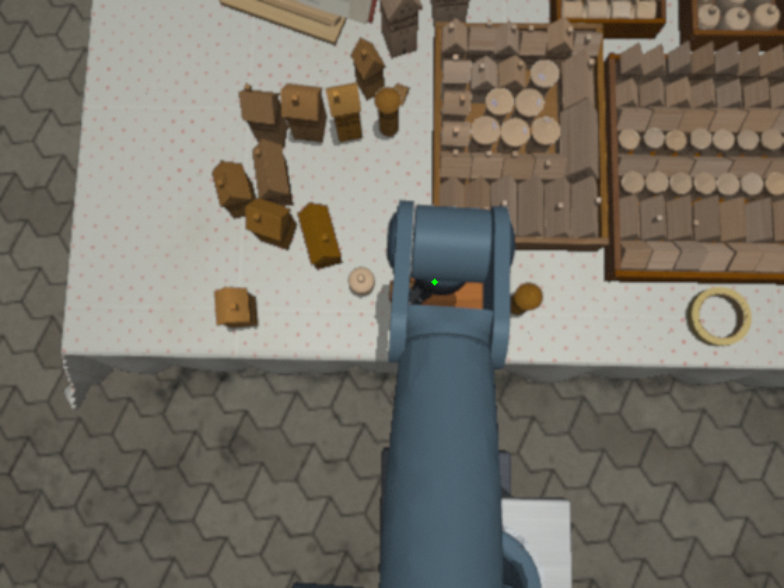

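The fingertip is at (454,204) in the enlarged scene view, and the calculated tip falls right on it. The arm hides the chest in the top view. Next I'll descend beside the pin.

```bash
python3 -m jog '[[[0,0,0,0.05,0.1,0,1],[0,0,0,0,0.05,0.4,1],[0,0,0,0,0,0.4,1],[0,0,0,0,0,0.4,1],[0,0,0,0,0,0.4,1],[0,0,0,0,0,0.4,1],[0,0,0,0,0,0.4,1],[0,0,0,0,0,0.4,1],[0,0,0,0,0,0.4,1],[0,0,0,0,0,0.2,1],[0,0,0,0,0,0,1]]]'
cat > look.py <<'E'
from h import *; from cell import env; import cv2
def look(name,x0=220,y0=110,x1=390,y1=290,cam="scene"):
    o=env.get_obs();M=R.from_quat(o["tool_rot"]).as_matrix();tip=o["tcp_pos"]+.173*M[:,2]
    r=env.read_camera(cam);print("tip",tip.round(4),proj(r,tip)[0])
    i=r["img"][y0:y1,x0:x1,::-1];k=min(790/(x1-x0),590/(y1-y0));cv2.imwrite(f"pics/{name}.png",cv2.resize(i,None,fx=k,fy=k,interpolation=2))
    print("scale",k)
E
python3 -c "
from look import *
need([.484,.0846,.269]);look('a2')"
```

```text
time_s: 4.92
tcp_pos: [0.4803, 0.0809, 0.268]
tool_rot: [0.926, -0.379, -0.001, 0.0]
contact_force: [0.2, 0.4, 0.5]
finger_gap: 0.001
t 4.92 tcp [0.4803 0.0809 0.268 ] F [0.2 0.4 0.5] gap 0.0 q [-0.07  0.04  2.06 -0.    1.04  0.71]
Z [-0.001  0.    -1.   ] yawY deg -134.5 shift units [ 0.   -0.13 -0.02]
tip [0.4801 0.0809 0.095 ] [323.91712453 208.76761795]
scale 3.2777777777777777
```

View pics/a2.png

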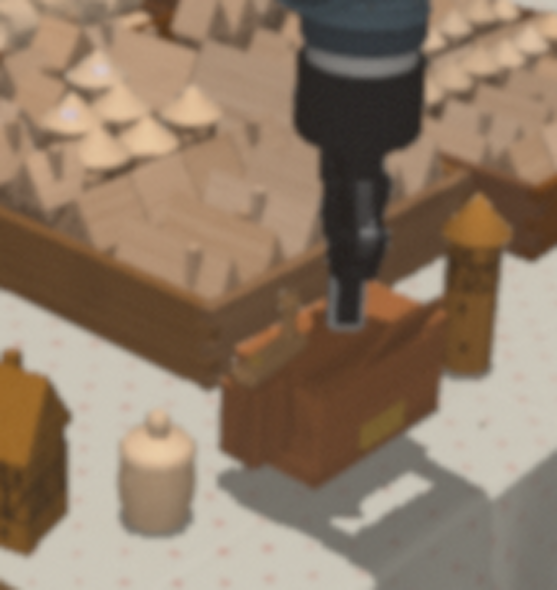

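```bash
python3 -m jog '[[[0,0,0,0,-0.1,0,1],[0,0,0,0,-0.1,0,1],[0,0,0,0,-0.1,0,1],[0,0,0,0,-0.1,0,1],[0,0,0,0,-0.1,0,1],[0,0,0,0,-0.1,0,1]]]'
python3 -m jog '[[[0,0,0,0,-0.1,0,1],[0,0,0,0,-0.1,0,1],[0,0,0,0,-0.1,0,1],[0,0,0,0,-0.1,0,1],[0,0,0,0,-0.1,0,1],[0,0,0,0,-0.1,0,1],[0,0,0,0,0,0,1]]]'
python3 -c "
from look import *
need([.5228,.1237,.269]);look('a3')"
```

```text
time_s: 5.72
tcp_pos: [0.4975, 0.098, 0.2686]
tool_rot: [0.925, -0.379, -0.0, 0.0]
contact_force: [-0.6, -2.2, 0.6]
finger_gap: 0.001
time_s: 6.6
tcp_pos: [0.5143, 0.1154, 0.2687]
tool_rot: [0.926, -0.379, -0.0, -0.0]
contact_force: [-0.5, -0.8, -0.0]
finger_gap: 0.004
t 6.6 tcp [0.5143 0.1154 0.2687] F [-0.5 -0.8 -0. ] gap 0.0 q [0.01 0.13 1.96 0.   1.05 0.78]
Z [ 0.  0. -1.] yawY deg -134.5 shift units [ 0.01 -0.3  -0.01]
tip [0.5143 0.1155 0.0957] [299.76434469 208.82300283]
scale 3.2777777777777777
```

View pics/a3.png

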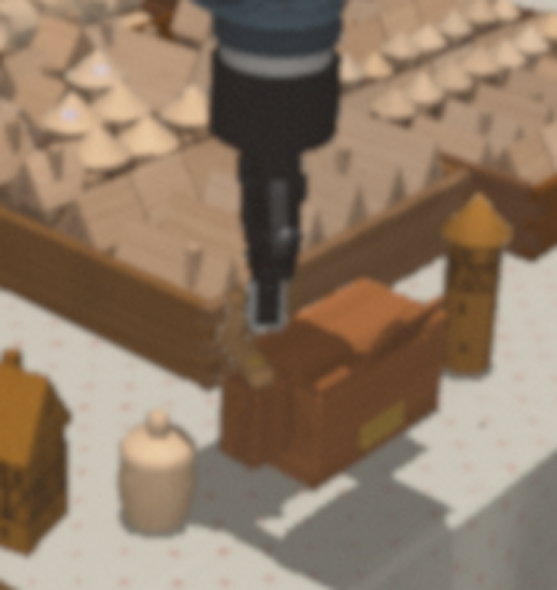

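The button has turned most of the way, with the bar end at about (255,370). The target is still 0.3 units away.

```bash
python3 -m jog '[[[0,0,0,0,-0.1,0,1],[0,0,0,0,-0.1,0,1],[0,0,0,0,-0.1,0,1],[0,0,0,0,0,0,1]]]'
python3 -c "
from look import *
need([.5228,.1237,.269]);look('a4',250,170,330,250)
r=env.read_camera('scene');P=np.array([.4955,.0554,.0013])
for a in(1.2,1.3,1.4,1.5,1.6):
    L=np.array([.036*np.sin(a),.085-.036*np.cos(a),.112]);w=R.from_euler('z',-.0184).apply(L)+P;print(a,(proj(r,w)[0]-[250,170])*7.375)"
```

```text
time_s: 7.15
tcp_pos: [0.5227, 0.1239, 0.2686]
tool_rot: [0.926, -0.379, 0.0, -0.0]
contact_force: [-0.8, 0.3, -0.2]
finger_gap: 0.002
t 7.15 tcp [0.5227 0.1239 0.2686] F [-0.8  0.3 -0.2] gap 0.0 q [0.02 0.15 1.94 0.   1.05 0.8 ]
Z [ 0.  0. -1.] yawY deg -134.5 shift units [ 0.    0.   -0.01]
tip [0.5228 0.1239 0.0956] [293.79657536 208.90288784]
scale 7.375
1.2 [296.66913096 223.98816641]
1.3 [284.98645413 226.90678322]
1.4 [273.97841674 230.3997117 ]
1.5 [263.75086152 234.43745356]
1.6 [254.40406172 238.98544603]
```

View pics/a4.png

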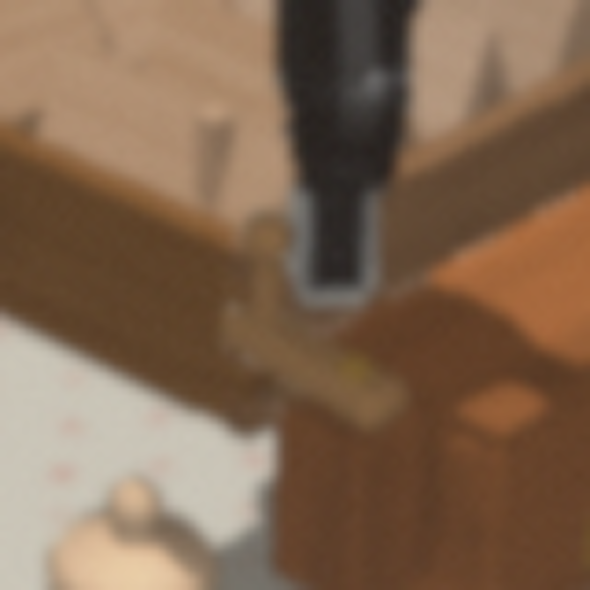

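The knob is at (267,230), which gives a catch angle of about 1.48 rad, and the lid is still shut. Next I'll withdraw, turn the tool and go to the front of the lip.

```bash
python3 -m jog '[[[0,0,0,0,0.25,0,1],[0,0,0,0,0.25,0,1],[0,0,0,0,0,-0.6,1],[0,0,0,0,0,-0.6,1],[0,0,0,0,0,-0.6,1],[0,0,0,0,0,-0.5,1],[0,0,0.97,0,0,0,1],[0,0,0.97,0,0,0,1],[0,0,0.97,0,0,0,1],[0,0,0.97,0,0,0,1],[0,0,0.97,0,0,0,1],[0,0,0.97,0,0,0,1],[0,0,0.97,0,0,0,1],[0,0,0.97,0,0,0,1],[0,0,0,0,0,0,1]]]'
python3 -c "
from look import *
need([.405,.0565,.36]);look('a5')
r=env.read_camera('scene');P=np.array([.4955,.0554,.0013])
for a in(1.2,1.3,1.4,1.5,1.6):
    L=np.array([.036*np.sin(a),.085-.036*np.cos(a),.112]);w=R.from_euler('z',-.0184).apply(L)+P;print(a,(proj(r,w)[0]-[220,110])*3.2777)"
```

```text
time_s: 9.12
tcp_pos: [0.5081, 0.109, 0.3607]
tool_rot: [-0.701, 0.713, -0.0, 0.0]
contact_force: [-1.1, -0.1, 0.0]
finger_gap: -0.003
t 9.12 tcp [0.5081 0.109  0.3607] F [-1.1 -0.1  0. ] gap -0.0 q [-0.01 -0.02  1.93 -0.    1.23  1.58]
Z [ 0. -0. -1.] yawY deg 179.0 shift units [1.36 2.55 0.02]
tip [0.5082 0.109  0.1877] [306.06148629 166.92912821]
scale 3.2777777777777777
1.2 [230.18081838 296.20993397]
1.3 [224.98864077 297.50706622]
1.4 [220.0962958  299.05944204]
1.5 [215.55082357 300.8539514 ]
1.6 [211.3967889  302.87523342]
```

View pics/a5.png

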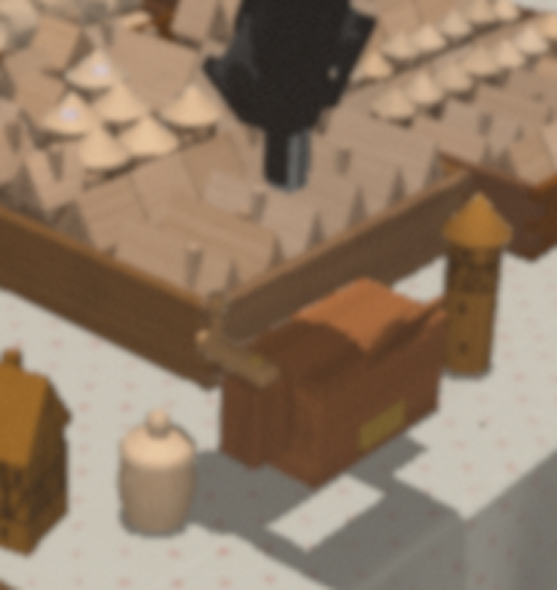

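The button stays turned with the knob at (217,299), about 1.47 rad, and the lid is shut. I'll go to the front of the lip.

```bash
python3 -m jog '[[[0,0,0,0.27,0.51,0,1],[0,0,0,0.27,0.51,0,1],[0,0,0,0.27,0.51,0,1],[0,0,0,0.27,0.51,0,1],[0,0,0,0.28,0.51,0,1],[0,0,0,0,0,0.5,1],[0,0,0,0,0,0.5,1],[0,0,0,0,0,0.5,1],[0,0,0,0,0,0.5,1],[0,0,0,0,0,0.3,1],[0,0,0,0,0,0,1]]]'
python3 -c "
from look import *
need([.4345,.0565,.268]);look('a6')"
```

```text
time_s: 10.6
tcp_pos: [0.4052, 0.0569, 0.2681]
tool_rot: [-0.701, 0.714, 0.001, -0.001]
contact_force: [0.4, 1.0, -0.3]
finger_gap: 0.001
t 10.6 tcp [0.4052 0.0569 0.2681] F [ 0.4  1.  -0.3] gap 0.0 q [-0.14 -0.16  2.25 -0.    1.06  1.45]
Z [-0.002  0.    -1.   ] yawY deg 179.0 shift units [-0.   -0.73  0.  ]
tip [0.4049 0.0569 0.0951] [361.81157519 217.56385607]
scale 3.2777777777777777
```

View pics/a6.png

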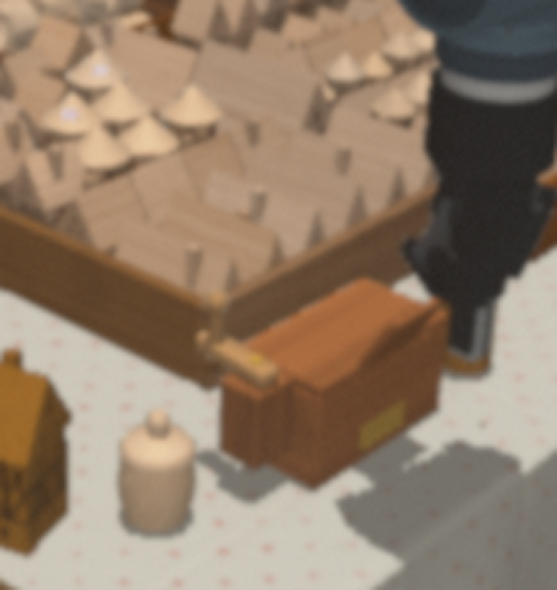

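```bash
python3 -m jog '[[[0,0,0,0,-0.18,0,1],[0,0,0,0,-0.18,0,1],[0,0,0,0,-0.18,0,1],[0,0,0,0,-0.19,0,1],[0,0,0,0,-0.11,-0.12,1],[0,0,0,0,-0.11,-0.13,1],[0,0,0,0,-0.11,-0.12,1],[0,0,0,0,-0.11,-0.13,1]]]'
python3 -c "
from look import *
need([.452,.0565,.288]);look('a7')"
```

```text
time_s: 11.65
tcp_pos: [0.4528, 0.056, 0.2889]
tool_rot: [-0.701, 0.714, -0.0, 0.0]
contact_force: [-0.9, -0.3, -0.4]
finger_gap: 0.001
t 11.65 tcp [0.4528 0.056  0.2889] F [-0.9 -0.3 -0.4] gap 0.0 q [-0.13 -0.07  2.13 -0.    1.09  1.46]
Z [ 0. -0. -1.] yawY deg 178.9 shift units [-0.01  0.02  0.02]
tip [0.4529 0.056  0.1159] [343.07832766 199.84149344]
scale 3.2777777777777777
```

View pics/a7.png

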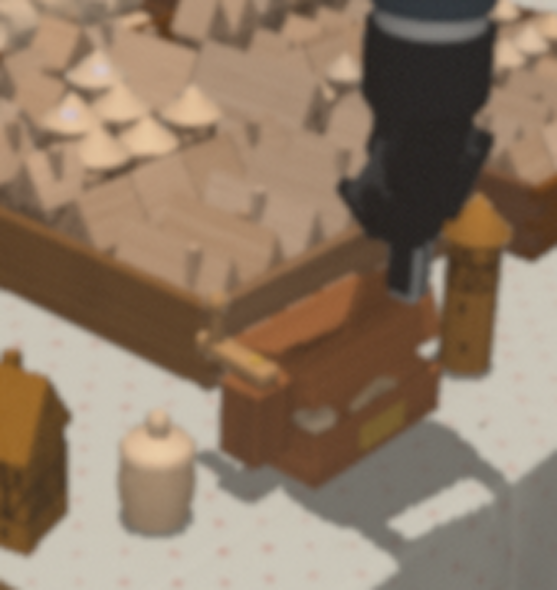

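The lid is rising, with its gap open in front at about (340,400) and the finger on the lip at (405,295). I'll continue along the arc.

```bash
python3 -m jog '[[[0,0,0,0,-0.14,-0.1,1],[0,0,0,0,-0.14,-0.09,1],[0,0,0,0,-0.14,-0.09,1],[0,0,0,0,-0.14,-0.09,1],[0,0,0,0,-0.16,-0.05,1],[0,0,0,0,-0.16,-0.05,1],[0,0,0,0,-0.16,-0.05,1],[0,0,0,0,-0.16,-0.05,1]]]'
python3 -c "
from look import *
need([.5001,.0565,.3114]);look('a8')"
```

```text
time_s: 12.7
tcp_pos: [0.5007, 0.0552, 0.3115]
tool_rot: [-0.701, 0.714, 0.0, -0.0]
contact_force: [-1.5, -0.8, 0.6]
finger_gap: -0.004
t 12.7 tcp [0.5007 0.0552 0.3115] F [-1.5 -0.8  0.6] gap -0.0 q [-0.12  0.01  2.   -0.    1.13  1.47]
Z [-0. -0. -1.] yawY deg 178.9 shift units [-0.03  0.02  0.  ]
tip [0.5007 0.0552 0.1385] [324.9936613  181.95982999]
scale 3.2777777777777777
```

View pics/a8.png

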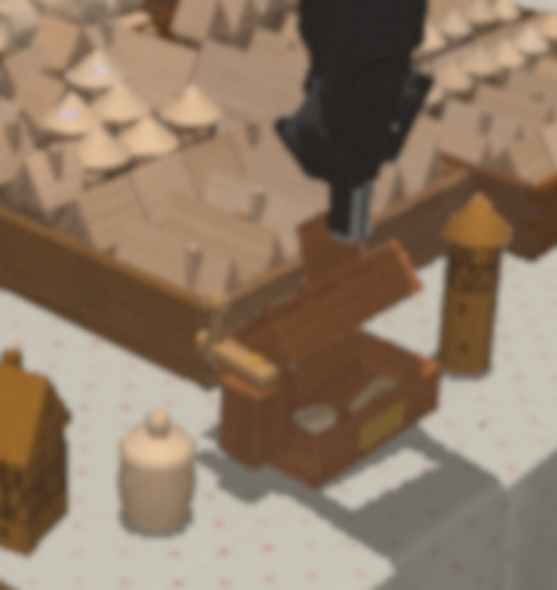

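The lid stands at about 45°, with the fingertip at (348,240) on the lip face. I'll push on over the balance point.

```bash
python3 -m jog '[[[0,0,0,0,-0.17,-0.02,1],[0,0,0,0,-0.17,-0.01,1],[0,0,0,0,-0.17,-0.01,1],[0,0,0,0,-0.17,0,1],[0,0,0,0,-0.16,0.02,1],[0,0,0,0,-0.16,0.03,1],[0,0,0,0,-0.16,0.03,1],[0,0,0,0,-0.16,0.03,1],[0,0,0,0,-0.1,0,1]]]'
python3 -c "
from look import *
need([.5531,.0565,.3076]);look('a9')"
```

```text
time_s: 13.88
tcp_pos: [0.5575, 0.0541, 0.3085]
tool_rot: [-0.7, 0.714, 0.0, -0.0]
contact_force: [0.3, 0.3, -0.3]
finger_gap: 0.002
t 13.88 tcp [0.5575 0.0541 0.3085] F [ 0.3  0.3 -0.3] gap 0.0 q [-0.11  0.14  1.86 -0.    1.14  1.48]
Z [-0.  0. -1.] yawY deg 178.9 shift units [-0.06  0.11  0.02]
tip [0.5574 0.0541 0.1355] [303.71529828 174.47240844]
scale 3.2777777777777777
```

View pics/a9.png

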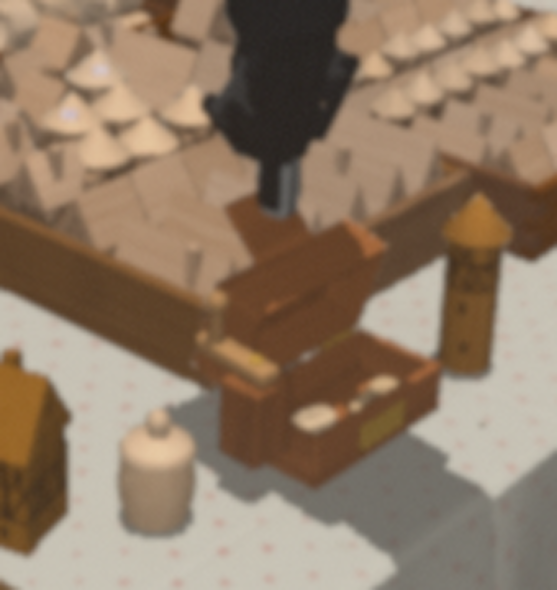

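The lid has gone over the balance point and is tipping back, with no force on the finger. I'll withdraw back and up.

```bash
python3 -m jog '[[[0,0,0,0,0,0,1],[0,0,0,0,0,0,1],[0,0,0,0,0.1,-0.3,1],[0,0,0,0,0.2,-0.5,1],[0,0,0,0,0.4,-0.6,1],[0,0,0,0,0.6,-0.6,1],[0,0,0,0,0.6,-0.4,1],[0,0,0,0.3,0.7,0,1],[0,0,0,0.6,0.5,0,1],[0,0,0,0.8,0.3,0,1],[0,0,0,0.9,0,0,1],[0,0,0,0.9,0,0,1],[0,0,0,0.9,0,0,1],[0,0,0,0.9,0,0,1],[0,0,0,0.9,0,0,1],[0,0,0,0.9,0,0,1],[0,0,0,0,0,0,1],[0,0,0,0,0,0,1]]]'
python3 -c "
from look import *
need([.5531,.0565,.3076]);look('b1');look('b2',130,100,430,260,'top')"
```

```text
time_s: 16.18
tcp_pos: [0.4157, -0.2268, 0.4051]
tool_rot: [-0.7, 0.714, -0.0, 0.0]
contact_force: [0.1, -0.1, 0.4]
finger_gap: -0.0
t 16.18 tcp [ 0.4157 -0.2268  0.4051] F [ 0.1 -0.1  0.4] gap -0.0 q [-0.74 -0.18  2.    0.    1.33  0.85]
Z [ 0.  0. -1.] yawY deg 178.9 shift units [-7.15 -3.3   2.44]
tip [ 0.4157 -0.2268  0.2321] [437.6263025  113.87480421]
scale 3.2777777777777777
tip [ 0.4158 -0.2265  0.232 ] [469.69917902 238.37713213]
scale 2.6333333333333333
```

View pics/b1.png

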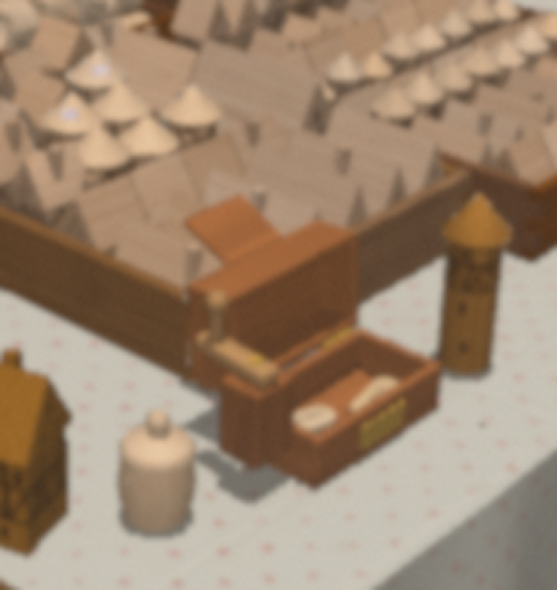

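View pics/b2.png

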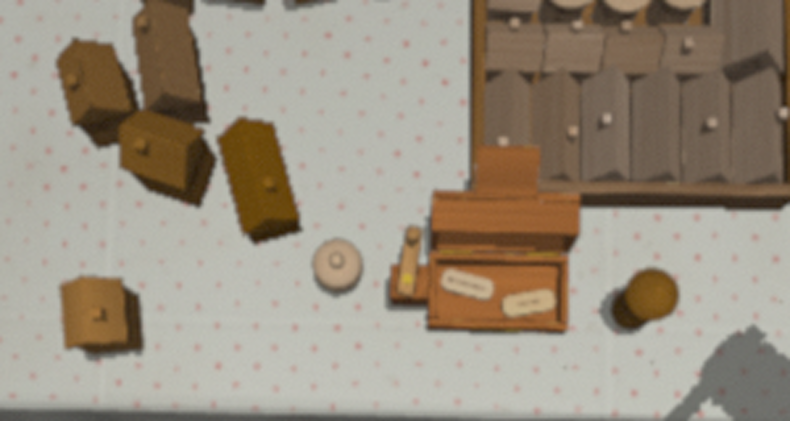

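The lid is open with the lip at about (230,225) in the scene crop. The button lies beside it, and jar, house and tower are standing. I'll check the lid and catch angles in numbers.

```bash
python3 - <<'E'
from h import *; from cell import env; import cv2
S=env.read_camera('scene');T=env.read_camera('top');P=np.array([.4955,.0554,.0013])
for q in(1.45,1.55,1.65):
    a=np.arctan2(73,-90.5)-q;L=[[.035+.1163*np.cos(a),y,.0365+.1163*np.sin(a)] for y in(.028,-.028)]
    w=R.from_euler('z',-.0184).apply(L)+P
    print(q,((proj(S,w)-[220,110])*3.2777).round(0).tolist(),((proj(T,w)-[130,100])*2.6333).round(0).tolist())
for q in(1.3,1.45,1.6):
    w=R.from_euler('z',-.0184).apply([.036*np.sin(q),.085-.036*np.cos(q),.117])+P;print(q,(proj(T,w)-[130,100])*2.6333)
a=cv2.imread("pics/scene0.png").astype(int)[:,:,::-1]
d=np.abs(S["img"].astype(int)-a).max(2)
for n,(x0,y0,x1,y1) in dict(jar=(254,235,272,265),house=(180,275,225,345),tower=(357,175,372,215)).items():print(n,"max diff",d[y0:y1,x0:x1].max(),d[y0:y1,x0:x1].mean())
E
```

```text
1.45 [[204.0, 207.0], [262.0, 180.0]] [[478.0, 161.0], [543.0, 163.0]]
1.55 [[193.0, 211.0], [251.0, 185.0]] [[478.0, 152.0], [543.0, 154.0]]
1.65 [[183.0, 218.0], [241.0, 191.0]] [[477.0, 144.0], [542.0, 146.0]]
1.3 [[419.4826303  233.96044331]]
1.45 [[413.39279083 232.55212637]]
1.6 [[407.16026816 232.05374228]]
jar max diff 9 5.225925925925926
house max diff 9 3.976825396825397
tower max diff 11 3.8966666666666665
```

```bash
python3 -c "
from cell import env
print(env.hand_in())"
```

```text
the job is handed in; nothing more can be done
None
```

The chest is open and the job is handed in at about 16 s of the allowed 54 s. I pushed the turn-button's pin diagonally away with the closed fingertips. Then I pushed the lid up by its lip along the hinge arc until it fell open, and withdrew. The contact forces I read after each move stayed under about 3 N.

My last camera checks, made before handing in:
- **Lid:** it measures about 1.63 to 1.65 rad, open against its stops and at rest as far as the pictures show. I did not measure its speed directly.
- **Turn-button:** it measures about 1.46 to 1.48 rad, clear of the lid. I aimed for about 1.5, so it ended slightly short but well above 1.3.
- **Jar, house and tower:** they are unchanged against the first picture.
- **Arm:** it is clear of everything, with about 0 N on the tool.

One measurement disagreed. The two bottom corners of the button block were about 10 px off the chest fit. I took this to mean the block does not reach the table and let the fit discount them. It had no effect on the work.

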